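# Close a specimen box: seat the lid, snap its four clips corner to opposite corner

## Robot

A 6-joint arm with a two-finger parallel gripper is mounted at the origin on the work surface. World frame = base frame: x ahead of the robot, y to its left, z up, the work surface at z = 0. Lengths are in m, angles in degrees, forces in N, time in s.
With the tool pointing down it reaches from about 0.375 to 0.9 m from the base axis. Payload 3.1 kg.
Tool frame: the origin (TCP) lies on the centre line of the jaws, within the pads' length; the fingertips stand 17 mm ahead of it and the grasp point (between the pads) lies 2 mm behind it; z points along the fingers, y is the line along which they close (so a half turn about z gives the same grasp; the last joint's range is limited). The gripper opens to 87 mm and grips with 3 to 60 N. Pads are 19 mm wide; open, the fingers measure 117 mm over their backs; the gripper's body (75 mm by 190 mm) begins 51 mm behind the grasp point.
Start: joints at [-82.764, 30.224, 82.088, -0, 67.689, -10.227], TCP at [0.188, -0.596, 0.24] pointing down, gripper open.
Joint ranges: [-176.69, 176.69], [-43.24, 126.21], [12.49, 139.97], [-82, 262], [0, 151.66], [-163.58, 163.58]. Speed limits (degrees/s): [159.86, 159.86, 180, 180, 180, 180].

## Interface

Orientations are given as a 3x3 rotation matrix whose columns are the frame's x, y, z axes.
In Python, from rig import bot, imaging, finder gives the robot as it stands. The module is installed in compiled form; this text tells all that it offers.
- The arm moves only by the tool play_rows, never from a script. Its argument "motion" is a list that holds one entry, the list of rows, each a list of 6 numbers: the shift along the tool's x, y, z in m, then the turn, a rotation vector about the tool's x, y, z in degrees. In form: [[[dx, dy, dz, wx, wy, wz], ...]]. A call has 1 to 8 rows; each row is the pose to reach, as a shift and turn from the pose commanded when the call began, along the tool's axes at that moment; what a row does not reach only later rows make up. A row lasts 1/12 s, in which the tool goes at most 41.7 mm and 7.16 degrees, less where a joint would pass 70% of its speed; a pose out of reach is approached as far as the arm can. A call with a gripper value outside its range is refused whole. "fingers" is the finger opening in m, from 0 to 0.087, set as the call begins (left out, the last holds). The fingers move at their own pace and stop on an object; the grip force is fixed at half the most. Time passes only in rows, so rows that repeat a pose let the fingers close. It gives the time, the measured TCP pose, the force, the opening and the grip force at its end, in the units of the state.
- bot.read_state(): the state, without advancing time (a new reading comes with each control period).
- imaging.capture(name): name is "side" or "top"; returns a dict with "frame" (400x640x3 uint8, red, green, blue), "camera_matrix" (3x3 intrinsics, pixels), "R" (3x3) and "t" (3): a world point X has camera coordinates R X + t. Camera axes: x right, y down, z forward; pixel columns grow to the right and rows downward; lengths in m; the calibration is good to about 2 mm. A picture is of the moment at which its call begins. There is no depth.
- bot.hand_in(): hands the job in; it is judged then, once.
Trained networks look in the newest picture that a camera, given by its name, has taken for a name from the list of things; names that differ only in an ending like _2 or _b are one class to them, and where a whole thing is asked for, a point or a joint stands for the part that bears it (a point fixed in the world has none). Each returns a list of dicts, best first, with "confidence" (0 to 1); they miss things now and then, are a little off and sometimes report something else, mostly with a low value. They report only what shows in the picture. A call takes as long as a camera call.
- finder.recognise(camera, name): "at" ([x, y, z] in m, in world coordinates, good to about 4 mm: the middle of the surface that is visible of it).
- finder.outline_of(camera, name): "pixels" (400x640 bool, what is visible of it).
The state is a dict: "time_s": time; "joint_positions": joint angles; "qvel": joint speeds; "tau": joint torques, N m; "position": TCP position; "tcp_rot": TCP orientation; "force": force on the tool from outside, world axes, zero at the start; "moment": the same for the moment, N m; "opening": opening from 0.0 (shut) to 1.0 (fully open); "grasp_force": force on a finger pad.
Only numpy, scipy, OpenCV 4.12 (cv2) and the standard library are available. Lean on these libraries where they do the work, as an engineer would, in place of code of your own. Each camera call takes 0.05 s, during which the arm holds its last target. There are 200 camera calls.

## Task

Close the white specimen box: first press its lid down until it is fully seated, then fold the four upright grey clips outward and snap each one home over the rim. Begin with any clip, do the diagonally opposite one next, then the other two. Go by feel and be gentle, never pushing the box with more than 25 newtons, and leave the things around it where they are.

Things in the scene. Friction and masses are not known exactly. Their poses are not given: they have to be found in the camera images.
- cradle: Low grey tray, 216 (x) x 170 (y) x 24 mm, fixed to the table; origin at the centre of its underside, on the table, x along its long side. A white specimen box with clipped lid stands in it, centred and lined up, on a firm foam pad (about 10 N per mm). The foam's thickness is not measured: box, lid and clips stand 0 to 15 mm higher than the points named _low below say.
- box_low (a point): Point fixed in the tray: the centre of the box's underside if the foam is at its thinnest (12 mm above the table); truly 0 to 15 mm higher. White box, body 178 x 130 mm, rim flange 192 x 144 mm, rim top 75 mm above its underside.
- pad_low (a point): Point fixed in the tray: the top centre of the lid's raised round pad (40 mm diameter, 4 mm high, the place to press) if the foam is at its thinnest and the lid seated; truly 0 to 15 mm higher, and about 6 mm more until the lid is seated. The lid is a white plate 188 x 140 x 8 mm; its top is 4 mm below this point.
- lid (a joint): How far the lid is pressed into the box, in m: about 0.004 at the start, 0.010 fully seated on the rim. Pushed down in the middle it resists with about 10 N, then snaps the last 2 mm home and stays; let go earlier and it rises again.
- hinge_a_low (a point): Point fixed in the tray: the middle of clip_a's hinge line (along the tray's x) if the foam is at its thinnest and the lid seated; truly 0 to 15 mm higher. It is 1 mm above the top of the lid's pad, at the tray's +x +y corner; outward is the tray's +y. Clip when home: level, its top 2.5 mm above the hinge line.
- clip_a (a joint): Angle in rad of the clip at the +x +y corner (diagonally oppopoint clip_c): grey plate 30 mm wide, 42 mm long from its hinge, 5 mm thick, 24 mm hook at the free end. 0: almost upright (83 degrees up); grows as it swings outward and down; 1.45: home. Starts at 0 to 0.3. Swings easily up to about 1.28; there it resists with about 7 N at its free end, and past 1.38 it snaps home and stays.
- hinge_b_low (a point): Point fixed in the tray: the middle of clip_b's hinge line (along the tray's x) if the foam is at its thinnest and the lid seated; truly 0 to 15 mm higher. It is 1 mm above the top of the lid's pad, at the tray's -x +y corner; outward is the tray's +y. Clip when home: level, its top 2.5 mm above the hinge line.
- clip_b (a joint): Angle in rad of the clip at the -x +y corner (diagonally oppopoint clip_d): grey plate 30 mm wide, 42 mm long from its hinge, 5 mm thick, 24 mm hook at the free end. 0: almost upright (83 degrees up); grows as it swings outward and down; 1.45: home. Starts at 0 to 0.3. Swings easily up to about 1.28; there it resists with about 7 N at its free end, and past 1.38 it snaps home and stays.
- hinge_c_low (a point): Point fixed in the tray: the middle of clip_c's hinge line (along the tray's x) if the foam is at its thinnest and the lid seated; truly 0 to 15 mm higher. It is 1 mm above the top of the lid's pad, at the tray's -x -y corner; outward is the tray's -y. Clip when home: level, its top 2.5 mm above the hinge line.
- clip_c (a joint): Angle in rad of the clip at the -x -y corner (diagonally oppopoint clip_a): grey plate 30 mm wide, 42 mm long from its hinge, 5 mm thick, 24 mm hook at the free end. 0: almost upright (83 degrees up); grows as it swings outward and down; 1.45: home. Starts at 0 to 0.3. Swings easily up to about 1.28; there it resists with about 7 N at its free end, and past 1.38 it snaps home and stays.
- hinge_d_low (a point): Point fixed in the tray: the middle of clip_d's hinge line (along the tray's x) if the foam is at its thinnest and the lid seated; truly 0 to 15 mm higher. It is 1 mm above the top of the lid's pad, at the tray's +x -y corner; outward is the tray's -y. Clip when home: level, its top 2.5 mm above the hinge line.
- clip_d (a joint): Angle in rad of the clip at the +x -y corner (diagonally oppopoint clip_b): grey plate 30 mm wide, 42 mm long from its hinge, 5 mm thick, 24 mm hook at the free end. 0: almost upright (83 degrees up); grows as it swings outward and down; 1.45: home. Starts at 0 to 0.3. Swings easily up to about 1.28; there it resists with about 7 N at its free end, and past 1.38 it snaps home and stays.
- vial: Small amber vial with a white cap, 24 mm diameter, 46 mm tall, standing; origin at the centre of its underside. Bystander.
- marker: Black and grey marker pen, 125 x 13 x 12 mm, lying; origin under its middle, x along it. Bystander.
- rack: White tube rack, 110 x 55 x 48 mm with tubes; origin at the centre of its underside. Bystander.

How it is judged (in metres and radians):
On the way, in this order (a step that is already met when the one before it is completed fails the run):
1. the lid is fully seated while all four clips are still open (value of joint lid above 0.0092 m and value of joint each of clip_a, clip_b, clip_c, clip_d below 1.2 rad), for 0.1 s.
2. a first clip is snapped home (value of joint any of clip_a, clip_b, clip_c, clip_d above 1.4 rad), for 0.1 s.
3. that clip and the one diagonally opposite are home ((value of joint each of clip_a, clip_c above 1.4 rad or value of joint each of clip_b, clip_d above 1.4 rad)), for 0.1 s.
At the end, for the whole second after the job is handed in: The lid is seated (pressed down to within 0.8 mm of its full 10 mm travel), all four clips are snapped home (within 0.05 rad of level, 1.45) and at rest, and the robot touches nothing (value of joint lid above 0.0092 m and value of joint each of clip_a, clip_b, clip_c, clip_d above 1.4 rad and velocity of joint each of clip_a, clip_b, clip_c, clip_d below 0.1 rad/s).
It fails at once if the box, its lid or its clips are pushed with more than 25 N (contact force between any of the fingers, the arm and cradle above 25 N).
It fails at once if a clip is snapped home while the lid is not fully seated (value of joint lid below 0.0088 m and value of joint any of clip_a, clip_b, clip_c, clip_d above 1.4 rad).
It fails at once if the second clip snapped is not the one diagonally opposite the first ((value of joint each of clip_a, clip_b above 1.4 rad and value of joint each of clip_c, clip_d below 1.4 rad) or (value of joint each of clip_b, clip_c above 1.4 rad and value of joint each of clip_d, clip_a below 1.4 rad) or (value of joint each of clip_c, clip_d above 1.4 rad and value of joint each of clip_a, clip_b below 1.4 rad) or (value of joint each of clip_d, clip_a above 1.4 rad and value of joint each of clip_b, clip_c below 1.4 rad)).
It fails at once if a bystander is moved by more than 20 mm (distance of any of vial, marker, rack from where it was at the start of the episode above 0.02 m).
It also fails if it takes over 72 s, if anything falls off the work surface, if the arm or the gripper's body presses on something with over 40 N, if the wrist force passes 120 N, or if a joint passes its speed limit or range.

## Working session

There is one attempt and no reset: what is moved stays moved. The work goes in short steps, Python scripts to look and compute and a tool call to move; the robot and the scene stay as the last step left them, time stands still between calls to the robot, and variables do not carry over. Pictures are saved under pics/ and viewed, at most 10 in all, crops included, and the job is handed in when it is done.

Besides the shell and the picture viewer there is one more tool, called after "Request:" by a JSON object that holds its "method" and its "body", one argument or row to a line. play_rows: Moves the arm, as the interface text tells. Its arguments: {"type":"object","properties":{"motion":{"type":"array"},"fingers":{"type":"number"}},"required":["motion"]}

```bash
mkdir -p pics; python3 - <<'E'
from rig import bot, imaging, finder
import cv2, numpy as np
s=bot.read_state(); print({k:np.round(v,3).tolist() for k,v in s.items()})
for c in ("side","top"):
    d=imaging.capture(c); cv2.imwrite(f"pics/{c}0.png",d["frame"][:,:,::-1])
    print(c,np.round(d["camera_matrix"],1).tolist(),np.round(d["R"],3).tolist(),np.round(d["t"],3).tolist())
    for n in ("cradle","lid","clip_a","vial","marker","rack"):
        print(n,[(np.round(r["at"],3).tolist(),round(r["confidence"],2)) for r in finder.recognise(c,n)])
E
```

```text
{'time_s': 0.0, 'joint_positions': [-82.764, 30.277, 82.157, -0.0, 67.688, -10.226], 'qvel': [-0.048, -0.049, 0.02, 0.027, 0.044, -0.136], 'tau': [-0.001, -44.005, -17.659, 0.063, 0.058, -0.0], 'position': [0.187, -0.595, 0.239], 'tcp_rot': [[0.954, 0.3, -0.0], [0.3, -0.954, 0.002], [0.0, -0.002, -1.0]], 'force': [0.751, -0.207, 0.134], 'moment': [0.031, -0.025, -0.025], 'grasp_force': 0.0, 'opening': 1.004}
side [[363.8, 0.0, 320.4], [0.0, 363.8, 201.3], [0.0, 0.0, 1.0]] [[0.968, -0.252, 0.003], [-0.182, -0.71, -0.68], [0.173, 0.657, -0.733]] [-0.558, 0.2, 0.584]
cradle [([0.544, -0.061, 0.116], 0.6)]
lid [([0.552, -0.041, 0.109], 0.96)]
clip_a [([0.468, -0.048, 0.155], 0.94), ([0.526, 0.037, 0.139], 0.85), ([0.632, -0.026, 0.145], 0.82), ([0.576, -0.112, 0.15], 0.71)]
vial [([0.69, -0.083, 0.038], 0.88)]
marker []
rack [([0.511, -0.178, 0.035], 0.64)]
top [[450.4, 0.0, 319.3], [0.0, 450.4, 203.0], [0.0, 0.0, 1.0]] [[-0.025, -1.0, 0.005], [-0.996, 0.024, -0.088], [0.088, -0.007, -0.996]] [0.044, 0.623, 0.968]
cradle [([0.552, -0.027, 0.112], 0.64)]
lid [([0.552, -0.031, 0.112], 0.56)]
clip_a [([0.579, -0.111, 0.15], 0.79), ([0.633, -0.024, 0.154], 0.66), ([0.475, -0.044, 0.156], 0.54), ([0.526, 0.049, 0.147], 0.53)]
vial []
marker [([0.644, 0.048, 0.009], 0.6)]
rack [([0.511, -0.173, 0.03], 0.82)]
```

View pics/side0.png

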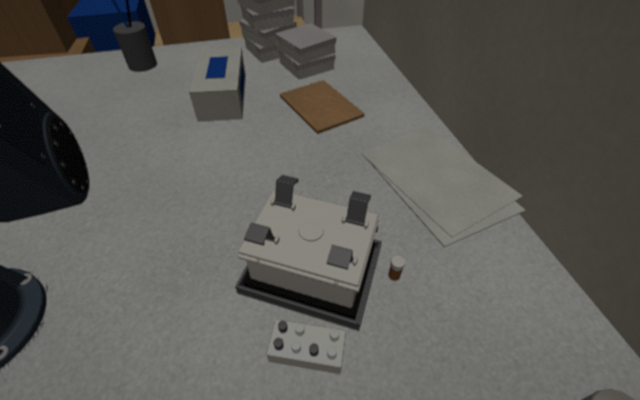

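View pics/top0.png

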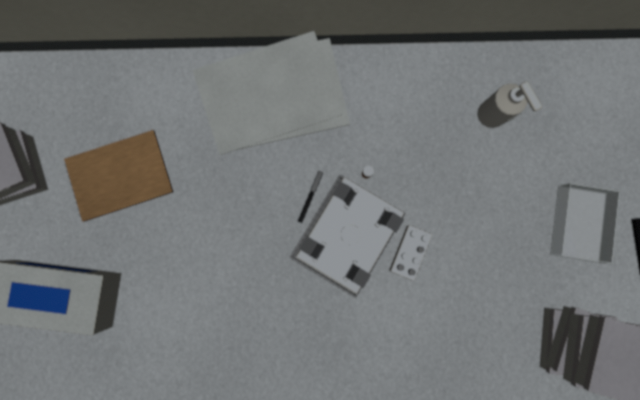

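The side view shows the box around (312,240) with its clips at (286,190), (358,207), (258,234) and (341,257). The vial is at (397,267) and the rack at (306,343). In the top view the box is centred near (349,235), with the marker at (310,197) beside it. Next I'll refine the tray pose with a fit.

```bash
cat > h.py <<'E'
import numpy as np, cv2
def proj(d,X):
    X=np.atleast_2d(X); c=X@np.array(d["R"]).T+np.array(d["t"]); p=c@np.array(d["camera_matrix"]).T
    return p[:,:2]/p[:,2:]
def tray(p,X):
    c,s=np.cos(p[2]),np.sin(p[2]); X=np.atleast_2d(X)
    return np.c_[p[0]+c*X[:,0]-s*X[:,1],p[1]+s*X[:,0]+c*X[:,1],X[:,2]]
def rect(a,b,z): return np.array([[a/2,b/2,z],[-a/2,b/2,z],[-a/2,-b/2,z],[a/2,-b/2,z]])
E
python3 - <<'E'
from rig import imaging, finder
from h import *
from scipy.optimize import least_squares
D={c:imaging.capture(c) for c in("side","top")}
M={}
for c in D:
    for n in("lid","cradle"):
        r=finder.outline_of(c,n)
        if r: M[c,n]=r[0]["pixels"]; print(c,n,r[0]["confidence"],M[c,n].sum(), np.round(cv2.minAreaRect(np.argwhere(M[c,n])[:,::-1].astype(np.float32)),1) if 0 else cv2.minAreaRect(np.argwhere(M[c,n])[:,::-1].astype(np.float32)))
ims=[]
p0=[0.552,-0.035,np.radians(-31),0.008]
for c,(x,y,w,h) in {"side":(225,160,190,165),"top":(280,160,150,150)}.items():
    f=D[c]["frame"][:,:,::-1].copy(); k=4 if c=="side" else 3.9
    ims.append(cv2.resize(f[y:y+h,x:x+w],None,fx=k*0.5*1.05 if 0 else (400/w),fy=400/w,interpolation=cv2.INTER_CUBIC))
    M_=M.get((c,"lid"))
H=max(i.shape[0] for i in ims)
cv2.imwrite("pics/crop1.png",np.hstack([cv2.copyMakeBorder(i,0,H-i.shape[0],0,0,0) for i in ims]))
np.savez("d.npz",**{f"{c}_{k}":D[c][k] for c in D for k in D[c]},**{f"{c}_m_{n}":m for (c,n),m in M.items()})
E
```

```text
side lid 0.95 9190 ((310.0933837890625, 225.97402954101562), (124.82041931152344, 92.44355773925781), 15.422163009643555)
side cradle 0.59 15225 ((310.5806579589844, 247.83258056640625), (137.38555908203125, 135.19163513183594), 15.422160148620605)
top lid 0.87 6739 ((351.1588134765625, 234.866943359375), (77.17334747314453, 94.7306137084961), 31.607501983642578)
top cradle 0.87 7613 ((348.402587890625, 235.47567749023438), (79.59593200683594, 98.8896713256836), 31.108810424804688)
```

View pics/crop1.png

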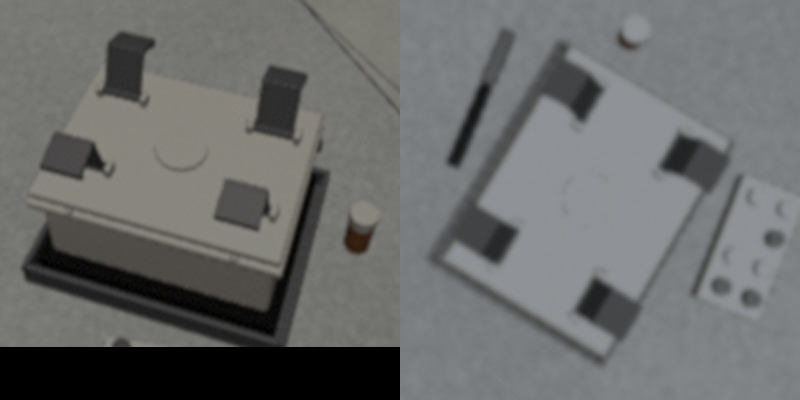

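```bash
python3 - <<'E'
from h import *
from scipy.optimize import least_squares
from rig import finder
d=np.load("d.npz"); D={c:{k:d[f"{c}_{k}"] for k in("camera_matrix","R","t","frame")} for c in("side","top")}
# hand-picked crop pixels -> image
S=lambda u,v:(225+u*.475,160+v*.475); T=lambda u,v:(280+(u-400)*.375,160+v*.375)
# (cam,pixel,tray xyz, adds h?)
P=[("side",S(181,152),(0,0,.105),1),("top",T(590,193),(0,0,.105),1),
("side",S(322,110),(.094,.070,.101),1),("side",S(31,195),(-.094,-.070,.101),1),("side",S(279,256),(.094,-.070,.101),1),("side",S(103,68),(-.094,.070,.101),1),
("side",S(26,266),(-.108,-.085,.024),0),("side",S(328,172),(.108,.085,.024),0),("side",S(284,334),(.108,-.085,.024),0),
("top",T(570,50),(.094,.070,.101),1),("top",T(733,142),(.094,-.070,.101),1),("top",T(603,352),(-.094,-.070,.101),1),("top",T(443,254),(-.094,.070,.101),1)]
def res(p):
    return np.concatenate([(proj(D[c],tray(p,np.array(X)+[0,0,p[3]*f]))[0]-px)for c,px,X,f in P])
best=None
for y0 in (-31,59,):
    r=least_squares(res,[.552,-.035,np.radians(y0),.008],loss="soft_l1"); print(r.x[:2],np.degrees(r.x[2]),r.x[3],r.cost)
    if best is None or r.cost<best.cost: best=r
print(np.round(best.fun.reshape(-1,2),1).tolist())
p=best.x; np.save("p.npy",p)
for c in D:
  for r in finder.recognise(c,"clip_a"):
    v=np.array(r["at"])-[p[0],p[1],0]; q=p[2]; print(c,np.round([np.cos(q)*v[0]+np.sin(q)*v[1],-np.sin(q)*v[0]+np.cos(q)*v[1],v[2]],3))
# clip width/base: hinge lines seen in side crop
for n,u,v in (("b",124,96),("a",274,132)):
    x,y=S(u,v); K=D["side"]["camera_matrix"];R=D["side"]["R"];t=D["side"]["t"]
    ray=R.T@np.linalg.solve(K,[x,y,1]); C=-R.T@t; z=.104+p[3]; X=C+ray*(z-C[2])/ray[2]
    v=X-[p[0],p[1],0]; q=p[2]; print(n,X,np.cos(q)*v[0]+np.sin(q)*v[1],-np.sin(q)*v[0]+np.cos(q)*v[1])
E
```

```text
[ 0.55325939 -0.03154216] -32.15959332392832 0.003670355241240269 20.572795520479794
[ 0.55325939 -0.03154217] -32.15959538821793 0.0036703542936058664 20.5727955204952
[[0.2, -0.9], [-1.0, 1.1], [-0.2, 2.6], [-1.4, -0.0], [0.6, 4.3], [-0.3, -1.9], [-2.8, -1.0], [0.8, -2.6], [0.6, 4.4], [0.1, -2.3], [-1.8, -1.9], [0.4, -0.1], [0.4, 0.7]]
side [ 0.063 -0.059  0.15 ]
side [0.064 0.045 0.146]
side [-0.065 -0.06   0.155]
side [-0.061  0.041  0.14 ]
side [0.138 0.027 0.036]
side [ 0.011 -0.027  0.111]
top [ 0.061 -0.05   0.154]
top [-0.06  -0.052  0.156]
top [0.143 0.033 0.043]
top [-0.066  0.049  0.148]
top [0.065 0.049 0.154]
b [0.52155289 0.03465762 0.10767036] -0.06207850833729888 0.03916595017425524
a [ 0.62711336 -0.03130791  0.10767036] 0.062397776241455566 0.039509258234923406
```

Request:
{"method": "play_rows", "body": {
  "motion": [
    [[0.028, -0.023, 0, 0, 0, -5], [0.056, -0.046, 0, 0, 0, -10], [0.084, -0.07, 0, 0, 0, -15], [0.112, -0.093, 0, 0, 0, -20], [0.14, -0.116, 0, 0, 0, -25], [0.168, -0.139, 0, 0, 0, -30], [0.196, -0.162, 0, 0, 0, -35], [0.224, -0.185, 0, 0, 0, -40.4]]
  ],
  "fingers": 0
}}

```text
time_s: 1.77
position: [0.3465, -0.351, 0.2398]
tcp_rot: [[0.529, 0.849, 0.0], [0.849, -0.529, -0.0], [-0.0, 0.001, -1.0]]
force: [0.3, -1.1, -0.7]
opening: 0.477
grasp_force: 0.0
```

Request:
{"method": "play_rows", "body": {
  "motion": [
    [[0.03, 0, 0, 0, 0, 0], [0.068, 0.001, 0, 0, 0, 0], [0.106, 0.002, 0, 0, 0, 0], [0.144, 0.003, 0, 0, 0, 0], [0.182, 0.004, 0, 0, 0, 0], [0.22, 0.004, 0, 0, 0, 0], [0.258, 0.005, 0, 0, 0, 0], [0.286, 0.005, 0, 0, 0, 0]]
  ]
}}

```text
time_s: 2.43
position: [0.5035, -0.1104, 0.2399]
tcp_rot: [[0.531, 0.848, 0.001], [0.848, -0.531, 0.0], [0.001, 0.001, -1.0]]
force: [0.3, -0.2, 0.0]
opening: 0.009
grasp_force: 0.0
```

Request:
{"method": "play_rows", "body": {
  "motion": [
    [[0.03, 0, 0, 0, 0, 0], [0.06, 0.001, 0, 0, 0, 0], [0.08, 0.002, 0.01, 0, 0, 0], [0.095, 0.002, 0.03, 0, 0, 0], [0.095, 0.002, 0.05, 0, 0, 0], [0.095, 0.002, 0.07, 0, 0, 0], [0.095, 0.002, 0.08, 0, 0, 0], [0.095, 0.002, 0.08, 0, 0, 0]]
  ]
}}

```text
time_s: 3.1
position: [0.5527, -0.0331, 0.1574]
tcp_rot: [[0.532, 0.847, -0.005], [0.847, -0.532, 0.001], [-0.002, -0.005, -1.0]]
force: [-1.0, 1.0, 0.7]
opening: 0.006
grasp_force: 0.0
```

```bash
python3 - <<'E'
from rig import bot, imaging, finder
import cv2, numpy as np
s=bot.read_state(); print({k:np.round(s[k],4).tolist() for k in("position","tcp_rot","force","opening")})
d=imaging.capture("side"); f=d["frame"][130:330,200:430,::-1]
cv2.imwrite("pics/s2.png",cv2.resize(f,None,fx=3,fy=3,interpolation=cv2.INTER_CUBIC))
E
```

```text
{'position': [0.5527, -0.0331, 0.1574], 'tcp_rot': [[0.5318, 0.8468, -0.0051], [0.8469, -0.5318, 0.0013], [-0.0016, -0.005, -1.0]], 'force': [-1.006, 1.0209, 0.6954], 'opening': 0.0058}
```

View pics/s2.png

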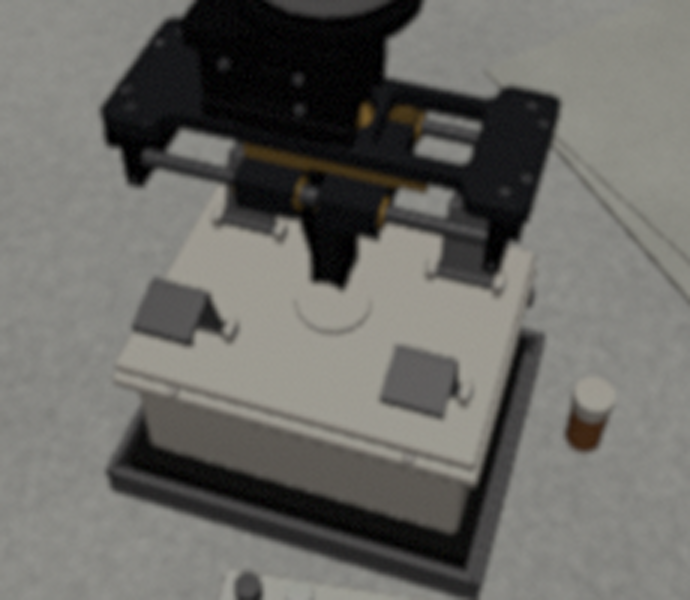

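Tip (crop 330,285) hangs directly over the round pad (333,310), and the clips and vial are clear. Descending gently.

Request:
{"method": "play_rows", "body": {
  "motion": [
    [[0, 0, 0.002, 0, 0, 0], [0, 0, 0.004, 0, 0, 0], [0, 0, 0.006, 0, 0, 0], [0, 0, 0.008, 0, 0, 0], [0, 0, 0.01, 0, 0, 0], [0, 0, 0.012, 0, 0, 0], [0, 0, 0.014, 0, 0, 0], [0, 0, 0.014, 0, 0, 0]]
  ]
}}

```text
time_s: 3.82
position: [0.554, -0.0335, 0.1451]
tcp_rot: [[0.532, 0.847, -0.001], [0.847, -0.532, 0.0], [-0.0, -0.001, -1.0]]
force: [-0.4, 0.2, -0.3]
opening: 0.002
grasp_force: 0.0
```

Request:
{"method": "play_rows", "body": {
  "motion": [
    [[0, 0, 0.001, 0, 0, 0], [0, 0, 0.002, 0, 0, 0], [0, 0, 0.003, 0, 0, 0], [0, 0, 0.004, 0, 0, 0], [0, 0, 0.005, 0, 0, 0], [0, 0, 0.006, 0, 0, 0], [0, 0, 0.006, 0, 0, 0], [0, 0, 0.006, 0, 0, 0]]
  ]
}}

```text
time_s: 4.48
position: [0.5543, -0.0336, 0.1395]
tcp_rot: [[0.532, 0.847, -0.0], [0.847, -0.532, 0.0], [-0.0, -0.0, -1.0]]
force: [-0.0, -0.2, 1.2]
opening: 0.004
grasp_force: 0.0
```

Request:
{"method": "play_rows", "body": {
  "motion": [
    [[0, 0, 0.001, 0, 0, 0], [0, 0, 0.001, 0, 0, 0], [0, 0, 0.002, 0, 0, 0], [0, 0, 0.002, 0, 0, 0], [0, 0, 0.003, 0, 0, 0], [0, 0, 0.003, 0, 0, 0], [0, 0, 0.003, 0, 0, 0]]
  ]
}}

```text
time_s: 5.07
position: [0.5543, -0.0335, 0.1365]
tcp_rot: [[0.532, 0.847, -0.0], [0.847, -0.532, 0.0], [-0.0, -0.0, -1.0]]
force: [-0.0, -0.3, -0.2]
opening: 0.003
grasp_force: 0.0
```

Request:
{"method": "play_rows", "body": {
  "motion": [
    [[0, 0, 0.001, 0, 0, 0], [0, 0, 0.001, 0, 0, 0], [0, 0, 0.002, 0, 0, 0], [0, 0, 0.002, 0, 0, 0], [0, 0, 0.002, 0, 0, 0]]
  ]
}}

```text
time_s: 5.48
position: [0.5543, -0.0335, 0.1345]
tcp_rot: [[0.532, 0.847, -0.0], [0.847, -0.532, 0.0], [-0.0, -0.0, -1.0]]
force: [0.1, 0.3, 0.0]
opening: 0.005
grasp_force: 0.0
```

Request:
{"method": "play_rows", "body": {
  "motion": [
    [[0, 0, 0.001, 0, 0, 0], [0, 0, 0.002, 0, 0, 0], [0, 0, 0.003, 0, 0, 0], [0, 0, 0.003, 0, 0, 0], [0, 0, 0.003, 0, 0, 0]]
  ]
}}

```text
time_s: 5.9
position: [0.5542, -0.0335, 0.1313]
tcp_rot: [[0.532, 0.847, -0.0], [0.847, -0.532, 0.0], [-0.0, -0.0, -1.0]]
force: [-0.3, -0.8, -0.1]
opening: 0.009
grasp_force: 0.0
```

Request:
{"method": "play_rows", "body": {
  "motion": [
    [[0, 0, 0.001, 0, 0, 0], [0, 0, 0.002, 0, 0, 0], [0, 0, 0.002, 0, 0, 0], [0, 0, 0.002, 0, 0, 0]]
  ]
}}

```text
time_s: 6.23
position: [0.5544, -0.0336, 0.1301]
tcp_rot: [[0.532, 0.847, 0.0], [0.847, -0.532, -0.0], [0.0, 0.0, -1.0]]
force: [-1.0, -1.1, 3.3]
opening: 0.003
grasp_force: 1.4
```

Request:
{"method": "play_rows", "body": {
  "motion": [
    [[0, 0, 0.001, 0, 0, 0], [0, 0, 0.001, 0, 0, 0], [0, 0, 0.001, 0, 0, 0]]
  ]
}}

```text
time_s: 6.48
position: [0.5544, -0.0336, 0.1297]
tcp_rot: [[0.532, 0.847, 0.001], [0.847, -0.532, -0.0], [0.0, 0.001, -1.0]]
force: [-3.3, 0.4, 10.5]
opening: 0.005
grasp_force: 5.4
```

Request:
{"method": "play_rows", "body": {
  "motion": [
    [[0, 0, 0.0005, 0, 0, 0], [0, 0, 0.0005, 0, 0, 0], [0, 0, 0.001, 0, 0, 0], [0, 0, 0.001, 0, 0, 0]]
  ]
}}

```text
time_s: 6.82
position: [0.5545, -0.0336, 0.1292]
tcp_rot: [[0.532, 0.847, 0.001], [0.847, -0.532, -0.0], [0.0, 0.001, -1.0]]
force: [-1.7, 0.2, 11.9]
opening: 0.006
grasp_force: 5.8
```

Request:
{"method": "play_rows", "body": {
  "motion": [
    [[0, 0, 0.0005, 0, 0, 0], [0, 0, 0.0005, 0, 0, 0], [0, 0, 0.001, 0, 0, 0], [0, 0, 0.001, 0, 0, 0]]
  ]
}}

```text
time_s: 7.15
position: [0.5545, -0.0336, 0.1288]
tcp_rot: [[0.532, 0.847, 0.001], [0.847, -0.532, -0.0], [0.0, 0.001, -1.0]]
force: [-3.9, 0.3, 17.5]
opening: 0.009
grasp_force: 9.0
```

```bash
python3 - <<'E'
from rig import bot, imaging, finder
import cv2, numpy as np
ds={c:imaging.capture(c) for c in("side","top")}
for i in range(3):
    s=bot.read_state(); print({k:np.round(s[k],4).tolist() for k in("position","force","moment","grasp_force","opening")})
    imaging.capture("top")
f=ds["side"]["frame"][150:325,220:420,::-1]; f0=cv2.imread("pics/side0.png")[150:325,220:420]
k=dict(fx=2,fy=2,interpolation=cv2.INTER_CUBIC)
cv2.imwrite("pics/s3.png",np.hstack([cv2.resize(f0,None,**k),cv2.resize(f,None,**k)]))
E
```

```text
{'position': [0.5545, -0.0336, 0.1289], 'force': [-3.3543, 0.6043, 13.0029], 'moment': [0.0811, 0.627, 0.023], 'grasp_force': 6.9564, 'opening': 0.0029}
{'position': [0.5545, -0.0336, 0.1289], 'force': [-4.1753, 0.4746, 17.537], 'moment': [0.1393, 0.6777, 0.0567], 'grasp_force': 9.1463, 'opening': 0.0042}
{'position': [0.5545, -0.0336, 0.1289], 'force': [-3.8897, -0.1391, 14.6186], 'moment': [0.0997, 0.6304, -0.0181], 'grasp_force': 7.1902, 'opening': 0.0082}
```

View pics/s3.png

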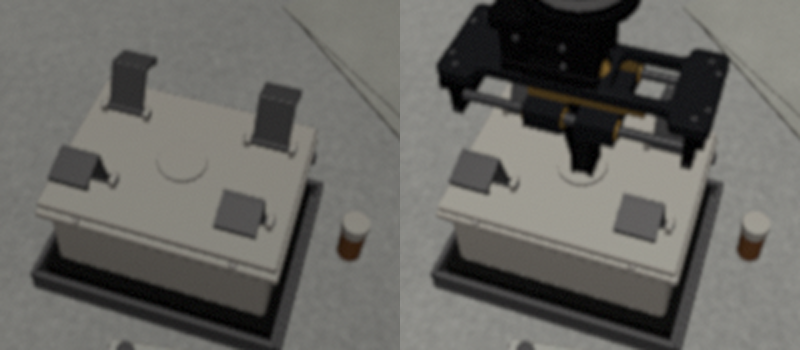

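The pad is under the tip at crop (583,170). The lid hasn't visibly dropped, since the gap at the rim is unchanged. About 15 N so far has mostly compressed the foam, so I'll go on in 0.5 mm steps.

Request:
{"method": "play_rows", "body": {
  "motion": [
    [[0, 0, 0.0003, 0, 0, 0], [0, 0, 0.0005, 0, 0, 0], [0, 0, 0.0005, 0, 0, 0], [0, 0, 0.0005, 0, 0, 0]]
  ]
}}

```text
time_s: 7.73
position: [0.5545, -0.0336, 0.1287]
tcp_rot: [[0.532, 0.847, 0.001], [0.847, -0.532, -0.001], [0.0, 0.001, -1.0]]
force: [-3.9, 0.9, 15.8]
opening: 0.004
grasp_force: 7.8
```

Request:
{"method": "play_rows", "body": {
  "motion": [
    [[0, 0, 0.0003, 0, 0, 0], [0, 0, 0.0005, 0, 0, 0], [0, 0, 0.0005, 0, 0, 0], [0, 0, 0.0005, 0, 0, 0]]
  ]
}}

```text
time_s: 8.07
position: [0.5545, -0.0336, 0.1284]
tcp_rot: [[0.532, 0.847, 0.001], [0.847, -0.532, -0.001], [0.0, 0.001, -1.0]]
force: [-5.4, 1.5, 20.4]
opening: 0.006
grasp_force: 10.2
```

```bash
cat >> h.py <<'E'
def shift(f0,f1,box):
    x,y,w,h=box; a,b=[cv2.cvtColor(f[y:y+h,x:x+w],cv2.COLOR_RGB2GRAY).astype(np.float32) for f in(f0,f1)]
    W=np.eye(2,3,dtype=np.float32); cc,W=cv2.findTransformECC(a,b,W,cv2.MOTION_TRANSLATION,(3,200,1e-6),None,3)
    return np.round([W[0,2],W[1,2],cc],2).tolist()
E
python3 - <<'E'
from rig import bot, imaging
from h import *
d=np.load("d.npz"); f0=d["side_frame"]; D={k:d["side_"+k] for k in("R","t","camera_matrix")}
f1=imaging.capture("side")["frame"]
s=bot.read_state(); print(np.round(s["position"],4),np.round(s["force"],1))
for n,b in dict(clipc=(240,222,35,24),clipd=(322,243,40,28),lidcornerL=(232,240,40,30),lidcornerR=(340,262,30,30),boxlow=(245,265,110,38),tray=(235,285,60,30),rack=(262,318,90,50)).items(): print(n,shift(f0,f1,b))
X=np.array([[.553,-.1,.12],[.553,-.1,.114]]); q=proj(D,X); print("6mm down:",q[1]-q[0])
E
```

```text
[ 0.5545 -0.0336  0.1284] [-6.2  1.1 22. ]
clipc [0.42, 2.02, 0.94]
clipd [-0.16, 1.98, 0.99]
lidcornerL [0.12, 1.65, 0.96]
lidcornerR [-0.31, 1.55, 0.98]
boxlow [0.13, 0.72, 0.99]
tray [-0.06, 0.06, 1.0]
rack [-0.0, -0.0, 1.0]
6mm down: [-0.02548744  2.28547235]
```

Request:
{"method": "play_rows", "body": {
  "motion": [
    [[0, 0, -0.002, 0, 0, 0], [0, 0, -0.004, 0, 0, 0], [0, 0, -0.006, 0, 0, 0], [0, 0, -0.008, 0, 0, 0], [0, 0, -0.008, 0, 0, 0], [0, 0, -0.008, 0, 0, 0]]
  ]
}}

```text
time_s: 8.62
position: [0.5543, -0.0335, 0.1332]
tcp_rot: [[0.532, 0.847, -0.0], [0.847, -0.532, 0.0], [-0.0, -0.0, -1.0]]
force: [-0.3, -0.5, -0.1]
opening: 0.002
grasp_force: 0.0
```

```bash
cat > sh.py <<'E'
from rig import bot, imaging
from h import *
d=np.load("d.npz"); D={k:d["side_"+k] for k in("R","t","camera_matrix")}
s=bot.read_state(); print(np.round(s["position"],4),np.round(s["force"],1))
B=dict(side=dict(clipc=(240,222,35,24),clipd=(322,243,40,28),lidcornerL=(232,240,40,30),lidcornerR=(340,262,30,30),boxlow=(245,265,110,38),tray=(235,285,60,30)))
for c in B:
    f0=d[c+"_frame"]; f1=imaging.capture(c)["frame"]
    for n,b in B[c].items(): print(n,shift(f0,f1,b))
E
python3 sh.py
```

```text
[ 0.5543 -0.0335  0.1332] [-0.3 -0.5 -0.1]
clipc [0.32, 1.17, 0.95]
clipd [-0.04, 1.17, 0.98]
lidcornerL [0.09, 0.85, 0.98]
lidcornerR [-0.18, 0.72, 0.99]
boxlow [-0.08, 0.23, 0.99]
tray [0.01, -0.01, 1.0]
```

```bash
python3 sh.py; python3 - <<'E'
from rig import imaging
from h import *
f0=np.load("d.npz")["side_frame"]; f1=imaging.capture("side")["frame"]
k=dict(fx=6,fy=6,interpolation=cv2.INTER_NEAREST)
g=[cv2.convertScaleAbs(cv2.resize(f[225:285,235:365,::-1],None,**k),alpha=1.3) for f in(f0,f1)]
g=[i[:300] for i in g]
cv2.imwrite("pics/s4.png",np.vstack(g))
E
```

```text
[ 0.5542 -0.0335  0.1331] [0.2 0.1 0.2]
clipc [0.3, 1.17, 0.95]
clipd [-0.05, 1.21, 0.97]
lidcornerL [0.08, 0.86, 0.98]
lidcornerR [-0.16, 0.78, 0.99]
boxlow [-0.07, 0.23, 0.99]
tray [-0.0, -0.01, 1.0]
```

View pics/s4.png

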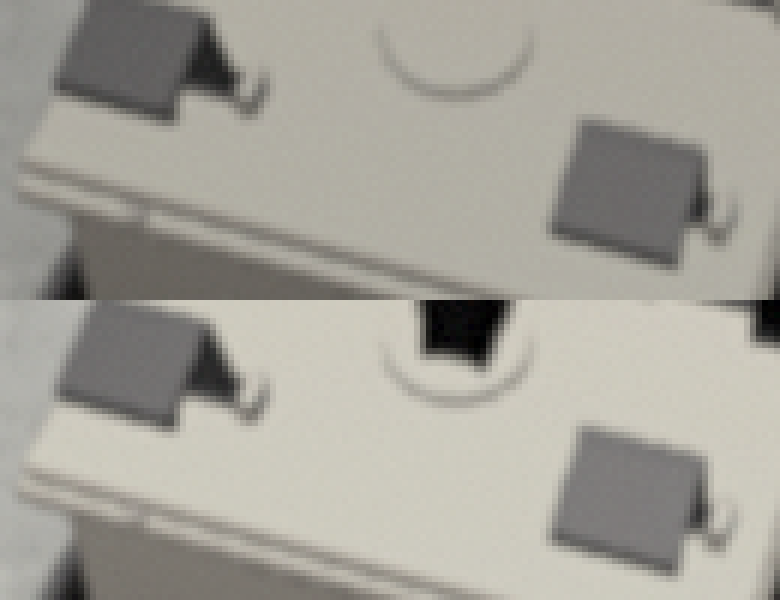

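```bash
python3 - <<'E'
from rig import imaging
from h import *
d=np.load("d.npz"); D={k:d["side_"+k] for k in("R","t","camera_matrix")}; p=np.load("p.npy")
f0=d["side_frame"]; f1=imaging.capture("side")["frame"]
for xt in(-.04,0.0,.03):
  q=[proj(D,tray(p,[xt,y,z]))[0] for y,z in((-.07,.0950+.0144),(-.07,.087+.0144),(-.072,.087+.0144))]
  c=int(round(q[0][0])); r=int(q[0][1])-7
  print(xt,"col",c,"rows lidtop,lidbot,rimtop",[round(float(v[1]),1) for v in q])
  for f in(f0,f1): print(r,f[r:r+22,c-1:c+2].mean((1,2)).astype(int).tolist())
E
```

```text
-0.04 col 271 rows lidtop,lidbot,rimtop [259.9, 262.9, 264.0]
252 [132, 132, 132, 131, 132, 131, 132, 128, 117, 98, 97, 116, 127, 118, 97, 79, 76, 76, 76, 76, 75, 76]
252 [153, 152, 152, 153, 153, 153, 153, 152, 149, 135, 114, 113, 130, 133, 113, 93, 89, 90, 89, 89, 89, 89]
0.0 col 296 rows lidtop,lidbot,rimtop [266.9, 269.9, 271.0]
259 [132, 132, 131, 131, 131, 132, 132, 128, 117, 99, 97, 116, 127, 121, 101, 81, 74, 75, 76, 76, 75, 76]
259 [154, 153, 153, 153, 153, 153, 154, 153, 151, 137, 116, 114, 132, 136, 117, 96, 87, 88, 88, 89, 88, 89]
0.03 col 315 rows lidtop,lidbot,rimtop [272.3, 275.2, 276.4]
265 [132, 133, 131, 132, 132, 133, 131, 122, 104, 94, 107, 125, 125, 109, 87, 75, 75, 75, 76, 75, 75, 75]
265 [153, 153, 153, 153, 152, 153, 153, 152, 143, 123, 110, 124, 137, 126, 101, 90, 88, 88, 89, 89, 88, 88]
```

```bash
python3 - <<'E'
from h import *
from scipy.optimize import least_squares
d=np.load("d.npz"); D={c:{k:d[f"{c}_{k}"] for k in("camera_matrix","R","t","frame")} for c in("side","top")}
S=lambda u,v:(225+u*.475,160+v*.475); T=lambda u,v:(280+(u-400)*.375,160+v*.375)
z=.1124
P=[("side",S(181,152),(0,0,z+.004)),("top",T(590,193),(0,0,z+.004)),
("side",S(322,110),(.094,.070,z)),("side",S(31,195),(-.094,-.070,z)),("side",S(279,256),(.094,-.070,z)),("side",S(103,68),(-.094,.070,z)),
("top",T(570,50),(.094,.070,z)),("top",T(733,142),(.094,-.070,z)),("top",T(603,352),(-.094,-.070,z)),("top",T(443,254),(-.094,.070,z))]
for cams in (("side",),("top",),("side","top")):
    Q=[q for q in P if q[0] in cams]
    res=lambda p:np.concatenate([(proj(D[c],tray(p,X))[0]-px)for c,px,X in Q])
    r=least_squares(res,[.553,-.032,-.56],loss="soft_l1"); p=r.x; print(cams,np.round(p[:2],4),round(np.degrees(p[2]),2),np.round(r.fun.reshape(-1,2),1).tolist())
np.save("p.npy",p)
def back(c,px,z):
    K,R,t=(D[c][k] for k in("camera_matrix","R","t")); ray=R.T@np.linalg.solve(K,[*px,1]); C=-R.T@t; X=C+ray*(z-C[2])/ray[2]
    v=X-[p[0],p[1],0]; q=p[2]; return np.round([np.cos(q)*v[0]+np.sin(q)*v[1],-np.sin(q)*v[0]+np.cos(q)*v[1]],4)
for n,u,v in (("b",124,96),("a",274,132)): print(n,back("side",S(u,v),z+.003))
for n,u,v in (("a_in",579,123),("b_in",518,222)): print(n,back("top",T(u,v),z+.005))
g=cv2.resize(D["top"]["frame"][170:300,285:410,::-1],None,fx=4.6,fy=4.6,interpolation=cv2.INTER_CUBIC)
ov=lambda X:(proj(D["top"],tray(p,X))-[285,170])*4.6
for X in(rect(.188,.140,z),rect(.216,.170,.024)): cv2.polylines(g,[ov(X).astype(int).reshape(-1,1,2)],True,(0,0,255),1)
for sx in(-1,1):
  for sy in(-1,1): cv2.polylines(g,[ov([[sx*.062-.015,sy*.035,z+.005],[sx*.062+.015,sy*.035,z+.005]]).astype(int).reshape(-1,1,2)],False,(0,255,0),1)
cv2.imwrite("pics/t5.png",g)
E
```

```text
('side',) [ 0.5529 -0.0349] -31.15 [[0.4, -2.2], [0.3, 0.2], [-2.0, -0.1], [2.6, 2.8], [-1.6, -3.1]]
('top',) [ 0.5526 -0.0319] -33.12 [[-0.5, 1.4], [1.5, -2.6], [-0.4, -0.9], [-0.1, 0.7], [0.1, 0.2]]
('side', 'top') [ 0.553  -0.0324] -32.39 [[0.1, -3.5], [-0.3, 1.2], [0.5, 0.2], [-2.4, -2.7], [0.8, 2.2], [-0.5, -4.7], [1.0, -2.7], [-0.5, -1.8], [0.9, 0.5], [0.6, 0.7]]
b [-0.0593  0.0334]
a [0.063  0.0343]
a_in [0.0433 0.0346]
b_in [-0.044   0.0359]
```

View pics/t5.png

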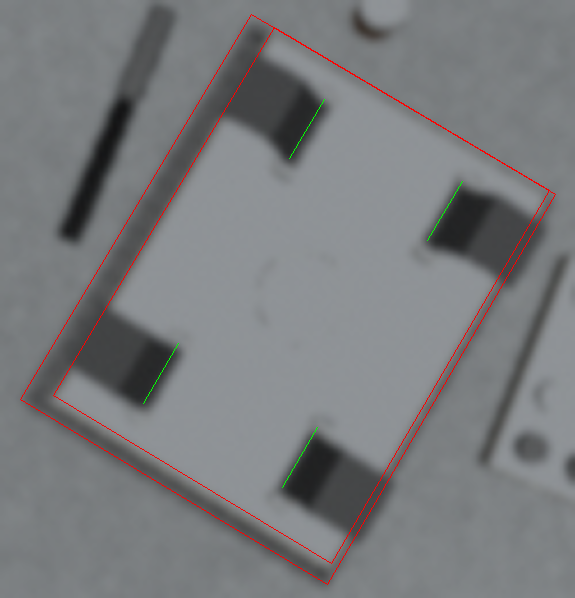

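The lid edge moved down about 1.1 px (3 mm) and stayed there unloaded. It also backed 20 N rigidly, which fits a seated lid with the foam near 14 mm. The overlay matches the tray, the lid, and the hinge lines at tray (±62, ±35) mm. Starting with clip a.

Request:
{"method": "play_rows", "body": {
  "motion": [
    [[0, 0, -0.015, 0, 0, 0], [0, 0, -0.03, 0, 0, 0], [0, 0.01, -0.037, 0, 0, 0], [0, 0.03, -0.037, 0, 0, 0], [0, 0.05, -0.037, 0, 0, 0], [0, 0.06, -0.037, 0, 0, 0], [0, 0.06, -0.037, 0, 0, 0]]
  ]
}}

```text
time_s: 9.4
position: [0.6071, -0.0669, 0.1705]
tcp_rot: [[0.533, 0.846, 0.002], [0.846, -0.533, -0.001], [0.001, 0.002, -1.0]]
force: [-0.3, 0.7, -0.4]
opening: 0.006
grasp_force: 0.0
```

Request:
{"method": "play_rows", "body": {
  "motion": [
    [[0.01, 0, 0.004, 0, 0, 0], [0.02, 0, 0.006, 0, 0, 0], [0.025, 0, 0.006, 0, 0, 0], [0.03, 0, 0.007, 0, 0, 0], [0.035, 0, 0.007, 0, 0, 0], [0.041, 0, 0.009, 0, 0, 0], [0.045, 0, 0.011, 0, 0, 0], [0.048, 0, 0.0135, 0, 0, 0]]
  ]
}}

```text
time_s: 10.07
position: [0.6309, -0.0242, 0.157]
tcp_rot: [[0.532, 0.847, 0.0], [0.847, -0.532, 0.0], [0.0, 0.0, -1.0]]
force: [-1.1, -0.9, 0.2]
opening: 0.006
grasp_force: 0.3
```

Request:
{"method": "play_rows", "body": {
  "motion": [
    [[0.003, 0, 0.0035, 0, 0, 0], [0.006, 0, 0.0065, 0, 0, 0], [0.008, 0, 0.009, 0, 0, 0], [0.01, 0, 0.0115, 0, 0, 0], [0.012, 0, 0.014, 0, 0, 0], [0.013, 0, 0.016, 0, 0, 0], [0.013, 0, 0.017, 0, 0, 0], [0.013, 0, 0.017, 0, 0, 0]]
  ]
}}

```text
time_s: 10.73
position: [0.6377, -0.0137, 0.1399]
tcp_rot: [[0.532, 0.847, 0.0], [0.847, -0.532, 0.0], [0.0, -0.0, -1.0]]
force: [0.7, 0.4, 1.1]
opening: 0.006
grasp_force: 0.1
```

Request:
{"method": "play_rows", "body": {
  "motion": [
    [[0, 0, 0.0005, 0, 0, 0], [0, 0, 0.001, 0, 0, 0], [0, 0, 0.0015, 0, 0, 0], [0, 0, 0.0015, 0, 0, 0]]
  ]
}}

```text
time_s: 11.07
position: [0.6378, -0.0137, 0.1389]
tcp_rot: [[0.532, 0.847, 0.001], [0.847, -0.532, 0.0], [0.001, 0.001, -1.0]]
force: [0.2, 0.7, 1.4]
opening: 0.004
grasp_force: 0.9
```

Request:
{"method": "play_rows", "body": {
  "motion": [
    [[0, 0, 0.0005, 0, 0, 0], [0, 0, 0.001, 0, 0, 0], [0, 0, 0.0015, 0, 0, 0], [0, 0, 0.0015, 0, 0, 0]]
  ]
}}

```text
time_s: 11.4
position: [0.638, -0.0136, 0.1378]
tcp_rot: [[0.532, 0.847, 0.001], [0.847, -0.532, 0.0], [0.001, 0.001, -1.0]]
force: [-0.7, 0.4, 6.0]
opening: 0.008
grasp_force: 2.9
```

Request:
{"method": "play_rows", "body": {
  "motion": [
    [[0, 0, 0.0005, 0, 0, 0], [0, 0, 0.001, 0, 0, 0], [0, 0, 0.001, 0, 0, 0]]
  ]
}}

```text
time_s: 11.65
position: [0.638, -0.0135, 0.1364]
tcp_rot: [[0.532, 0.847, 0.001], [0.847, -0.532, 0.0], [0.001, 0.001, -1.0]]
force: [0.7, 2.0, 3.7]
opening: 0.005
grasp_force: 1.7
```

Request:
{"method": "play_rows", "body": {
  "motion": [
    [[0, 0, 0.0005, 0, 0, 0], [0, 0, 0.001, 0, 0, 0], [0, 0, 0.001, 0, 0, 0]]
  ]
}}

```text
time_s: 11.9
position: [0.6372, -0.0142, 0.1345]
tcp_rot: [[0.532, 0.847, -0.001], [0.847, -0.532, -0.001], [-0.001, -0.001, -1.0]]
force: [0.1, -0.4, -0.5]
opening: 0.004
grasp_force: 0.0
```

Request:
{"method": "play_rows", "body": {
  "motion": [
    [[0, 0, 0.0005, 0, 0, 0], [0, 0, 0.001, 0, 0, 0], [0, 0, 0.0015, 0, 0, 0], [0, 0, 0.0015, 0, 0, 0]]
  ]
}}

```text
time_s: 12.23
position: [0.6371, -0.0142, 0.1335]
tcp_rot: [[0.532, 0.847, -0.001], [0.847, -0.532, -0.001], [-0.001, -0.001, -1.0]]
force: [-1.6, -1.4, 3.1]
opening: 0.004
grasp_force: 1.9
```

Request:
{"method": "play_rows", "body": {
  "motion": [
    [[0, 0, 0.0005, 0, 0, 0], [0, 0, 0.001, 0, 0, 0], [0, 0, 0.001, 0, 0, 0]]
  ]
}}

```text
time_s: 12.48
position: [0.6371, -0.0141, 0.1331]
tcp_rot: [[0.532, 0.847, -0.001], [0.847, -0.532, -0.001], [-0.001, -0.0, -1.0]]
force: [-3.0, -0.8, 7.2]
opening: 0.004
grasp_force: 3.5
```

Request:
{"method": "play_rows", "body": {
  "motion": [
    [[0, 0, -0.015, 0, 0, 0], [0, 0, -0.03, 0, 0, 0], [-0.01, 0, -0.038, 0, 0, 0], [-0.03, 0, -0.038, 0, 0, 0], [-0.05, 0, -0.038, 0, 0, 0], [-0.061, -0.01, -0.038, 0, 0, 0], [-0.061, -0.035, -0.038, 0, 0, 0], [-0.061, -0.06, -0.038, 0, 0, 0]]
  ]
}}

```text
time_s: 13.15
position: [0.5535, -0.0351, 0.1701]
tcp_rot: [[0.534, 0.845, 0.0], [0.845, -0.534, -0.0], [-0.0, 0.0, -1.0]]
force: [0.4, 0.5, -0.4]
opening: 0.007
grasp_force: 0.0
```

Request:
{"method": "play_rows", "body": {
  "motion": [
    [[0, -0.02, 0, 0, 0, 0], [0, -0.04, 0, 0, 0, 0], [0, -0.055, 0, 0, 0, 0], [0, -0.063, 0, 0, 0, 0], [0, -0.063, 0, 0, 0, 0], [0, -0.063, 0, 0, 0, 0]]
  ]
}}

```text
time_s: 13.65
position: [0.5015, -0.0005, 0.1707]
tcp_rot: [[0.532, 0.847, 0.001], [0.847, -0.532, -0.0], [0.0, 0.001, -1.0]]
force: [0.2, -0.5, -0.3]
opening: 0.004
grasp_force: 0.0
```

Request:
{"method": "play_rows", "body": {
  "motion": [
    [[-0.01, 0, 0.004, 0, 0, 0], [-0.02, 0, 0.006, 0, 0, 0], [-0.025, 0, 0.006, 0, 0, 0], [-0.03, 0, 0.007, 0, 0, 0], [-0.035, 0, 0.007, 0, 0, 0], [-0.041, 0, 0.009, 0, 0, 0], [-0.045, 0, 0.011, 0, 0, 0], [-0.048, 0, 0.0135, 0, 0, 0]]
  ]
}}

```text
time_s: 14.32
position: [0.4754, -0.0413, 0.157]
tcp_rot: [[0.532, 0.847, 0.001], [0.847, -0.532, -0.0], [0.0, 0.001, -1.0]]
force: [0.6, 0.1, -0.2]
opening: 0.006
grasp_force: 0.3
```

Request:
{"method": "play_rows", "body": {
  "motion": [
    [[-0.003, 0, 0.0035, 0, 0, 0], [-0.006, 0, 0.0065, 0, 0, 0], [-0.008, 0, 0.009, 0, 0, 0], [-0.01, 0, 0.0115, 0, 0, 0], [-0.012, 0, 0.014, 0, 0, 0], [-0.013, 0, 0.016, 0, 0, 0], [-0.013, 0, 0.017, 0, 0, 0], [-0.013, 0, 0.017, 0, 0, 0]]
  ]
}}

```text
time_s: 14.98
position: [0.4683, -0.0518, 0.1398]
tcp_rot: [[0.532, 0.847, -0.001], [0.847, -0.532, 0.0], [-0.0, -0.001, -1.0]]
force: [-0.1, 1.2, 0.1]
opening: 0.006
grasp_force: 0.1
```

Request:
{"method": "play_rows", "body": {
  "motion": [
    [[0, 0, 0.0005, 0, 0, 0], [0, 0, 0.001, 0, 0, 0], [0, 0, 0.0015, 0, 0, 0], [0, 0, 0.0015, 0, 0, 0]]
  ]
}}

```text
time_s: 15.32
position: [0.4685, -0.0518, 0.1387]
tcp_rot: [[0.532, 0.847, -0.0], [0.847, -0.532, -0.0], [-0.0, 0.0, -1.0]]
force: [-0.3, -0.8, 2.1]
opening: 0.007
grasp_force: 1.4
```

Request:
{"method": "play_rows", "body": {
  "motion": [
    [[0, 0, 0.0005, 0, 0, 0], [0, 0, 0.001, 0, 0, 0], [0, 0, 0.0015, 0, 0, 0], [0, 0, 0.0015, 0, 0, 0]]
  ]
}}

```text
time_s: 15.65
position: [0.4685, -0.0519, 0.1371]
tcp_rot: [[0.532, 0.847, 0.0], [0.847, -0.532, -0.0], [-0.0, 0.0, -1.0]]
force: [-0.8, -1.5, 5.1]
opening: 0.003
grasp_force: 1.9
```

Request:
{"method": "play_rows", "body": {
  "motion": [
    [[0, 0, 0.0005, 0, 0, 0], [0, 0, 0.001, 0, 0, 0], [0, 0, 0.001, 0, 0, 0]]
  ]
}}

```text
time_s: 15.9
position: [0.4685, -0.0519, 0.1363]
tcp_rot: [[0.532, 0.847, -0.0], [0.847, -0.532, -0.0], [-0.0, 0.0, -1.0]]
force: [-2.3, -1.6, 6.9]
opening: 0.006
grasp_force: 3.5
```

Request:
{"method": "play_rows", "body": {
  "motion": [
    [[0, 0, 0.0005, 0, 0, 0], [0, 0, 0.001, 0, 0, 0], [0, 0, 0.001, 0, 0, 0]]
  ]
}}

```text
time_s: 16.15
position: [0.4687, -0.0515, 0.1348]
tcp_rot: [[0.532, 0.846, 0.001], [0.846, -0.532, 0.001], [0.001, 0.0, -1.0]]
force: [0.3, 0.1, 0.1]
opening: 0.004
grasp_force: 0.0
```

Request:
{"method": "play_rows", "body": {
  "motion": [
    [[0, 0, 0.0005, 0, 0, 0], [0, 0, 0.001, 0, 0, 0], [0, 0, 0.0015, 0, 0, 0], [0, 0, 0.0015, 0, 0, 0]]
  ]
}}

```text
time_s: 16.48
position: [0.4687, -0.0516, 0.1336]
tcp_rot: [[0.532, 0.847, 0.0], [0.847, -0.532, 0.0], [0.0, 0.0, -1.0]]
force: [-0.2, 1.7, 3.4]
opening: 0.007
grasp_force: 1.6
```

Clip c is home. Clip b next, on the same side of the tray in x.

Request:
{"method": "play_rows", "body": {
  "motion": [
    [[0, 0, -0.015, 0, 0, 0], [0, 0, -0.03, 0, 0, 0], [0.01, 0, -0.037, 0, 0, 0], [0.03, 0, -0.037, 0, 0, 0], [0.05, 0, -0.037, 0, 0, 0], [0.061, 0, -0.037, 0, 0, 0], [0.061, 0, -0.037, 0, 0, 0]]
  ]
}}

```text
time_s: 17.07
position: [0.5022, 0.0018, 0.1704]
tcp_rot: [[0.53, 0.848, 0.001], [0.848, -0.53, 0.0], [0.001, 0.001, -1.0]]
force: [0.5, -0.6, -0.6]
opening: 0.007
grasp_force: 0.0
```

Request:
{"method": "play_rows", "body": {
  "motion": [
    [[0.01, 0, 0.004, 0, 0, 0], [0.02, 0, 0.006, 0, 0, 0], [0.025, 0, 0.006, 0, 0, 0], [0.03, 0, 0.007, 0, 0, 0], [0.035, 0, 0.007, 0, 0, 0], [0.041, 0, 0.009, 0, 0, 0], [0.045, 0, 0.011, 0, 0, 0], [0.048, 0, 0.0135, 0, 0, 0]]
  ]
}}

```text
time_s: 17.73
position: [0.5268, 0.0409, 0.1569]
tcp_rot: [[0.532, 0.847, 0.0], [0.847, -0.532, -0.0], [-0.0, 0.0, -1.0]]
force: [-0.2, 0.5, 0.5]
opening: 0.009
grasp_force: 0.3
```

Request:
{"method": "play_rows", "body": {
  "motion": [
    [[0.003, 0, 0.0035, 0, 0, 0], [0.006, 0, 0.0065, 0, 0, 0], [0.008, 0, 0.009, 0, 0, 0], [0.01, 0, 0.0115, 0, 0, 0], [0.012, 0, 0.014, 0, 0, 0], [0.013, 0, 0.016, 0, 0, 0], [0.013, 0, 0.017, 0, 0, 0], [0.013, 0, 0.017, 0, 0, 0]]
  ]
}}

```text
time_s: 18.4
position: [0.5335, 0.0517, 0.1399]
tcp_rot: [[0.532, 0.847, 0.0], [0.847, -0.532, 0.0], [0.0, -0.0, -1.0]]
force: [-0.4, -0.3, -0.5]
opening: 0.003
grasp_force: 0.1
```

Request:
{"method": "play_rows", "body": {
  "motion": [
    [[0, 0, 0.0005, 0, 0, 0], [0, 0, 0.001, 0, 0, 0], [0, 0, 0.0015, 0, 0, 0], [0, 0, 0.0015, 0, 0, 0]]
  ]
}}

```text
time_s: 18.73
position: [0.5336, 0.0517, 0.1388]
tcp_rot: [[0.532, 0.847, 0.001], [0.847, -0.532, 0.0], [0.001, 0.0, -1.0]]
force: [-0.7, 1.8, 2.4]
opening: 0.011
grasp_force: 1.2
```

Request:
{"method": "play_rows", "body": {
  "motion": [
    [[0, 0, 0.0005, 0, 0, 0], [0, 0, 0.001, 0, 0, 0], [0, 0, 0.0015, 0, 0, 0], [0, 0, 0.0015, 0, 0, 0]]
  ]
}}

```text
time_s: 19.07
position: [0.5338, 0.0519, 0.1374]
tcp_rot: [[0.532, 0.847, 0.001], [0.847, -0.532, 0.001], [0.001, 0.001, -1.0]]
force: [-0.1, 2.1, 6.0]
opening: 0.002
grasp_force: 2.4
```

Request:
{"method": "play_rows", "body": {
  "motion": [
    [[0, 0, 0.0005, 0, 0, 0], [0, 0, 0.001, 0, 0, 0], [0, 0, 0.001, 0, 0, 0]]
  ]
}}

```text
time_s: 19.32
position: [0.5339, 0.052, 0.1367]
tcp_rot: [[0.532, 0.847, 0.001], [0.847, -0.532, 0.001], [0.001, 0.001, -1.0]]
force: [-1.9, 3.3, 7.4]
opening: 0.011
grasp_force: 3.7
```

Request:
{"method": "play_rows", "body": {
  "motion": [
    [[0, 0, 0.0005, 0, 0, 0], [0, 0, 0.001, 0, 0, 0], [0, 0, 0.001, 0, 0, 0]]
  ]
}}

```text
time_s: 19.57
position: [0.5335, 0.0514, 0.135]
tcp_rot: [[0.532, 0.847, 0.0], [0.847, -0.532, -0.001], [-0.0, 0.0, -1.0]]
force: [-0.2, 0.4, -0.2]
opening: 0.005
grasp_force: 0.0
```

Request:
{"method": "play_rows", "body": {
  "motion": [
    [[0, 0, 0.0005, 0, 0, 0], [0, 0, 0.001, 0, 0, 0], [0, 0, 0.0015, 0, 0, 0], [0, 0, 0.0015, 0, 0, 0]]
  ]
}}

```text
time_s: 19.9
position: [0.5331, 0.0514, 0.1335]
tcp_rot: [[0.532, 0.847, -0.001], [0.847, -0.532, -0.0], [-0.001, -0.001, -1.0]]
force: [-1.9, 0.5, 4.6]
opening: 0.001
grasp_force: 2.0
```

Clip b is home. Next is clip d, at the (+x, -y) corner.

Request:
{"method": "play_rows", "body": {
  "motion": [
    [[0, 0, -0.015, 0, 0, 0], [0, 0, -0.03, 0, 0, 0], [-0.01, 0, -0.037, 0, 0, 0], [-0.03, 0, -0.037, 0, 0, 0], [-0.05, 0, -0.037, 0, 0, 0], [-0.061, 0.01, -0.037, 0, 0, 0], [-0.061, 0.035, -0.037, 0, 0, 0], [-0.061, 0.06, -0.037, 0, 0, 0]]
  ]
}}

```text
time_s: 20.57
position: [0.5503, -0.033, 0.1702]
tcp_rot: [[0.533, 0.846, -0.002], [0.846, -0.533, 0.0], [-0.001, -0.002, -1.0]]
force: [0.9, 0.0, 0.2]
opening: 0.002
grasp_force: 0.0
```

Request:
{"method": "play_rows", "body": {
  "motion": [
    [[0, 0.02, 0, 0, 0, 0], [0, 0.04, 0, 0, 0, 0], [0, 0.055, 0, 0, 0, 0], [0, 0.063, 0, 0, 0, 0], [0, 0.063, 0, 0, 0, 0], [0, 0.063, 0, 0, 0, 0]]
  ]
}}

```text
time_s: 21.07
position: [0.6041, -0.0656, 0.1699]
tcp_rot: [[0.532, 0.847, -0.002], [0.847, -0.532, 0.001], [-0.001, -0.002, -1.0]]
force: [-0.3, -0.5, 0.4]
opening: 0.004
grasp_force: 0.0
```

Request:
{"method": "play_rows", "body": {
  "motion": [
    [[-0.01, 0, 0.004, 0, 0, 0], [-0.02, 0, 0.006, 0, 0, 0], [-0.025, 0, 0.006, 0, 0, 0], [-0.03, 0, 0.007, 0, 0, 0], [-0.035, 0, 0.007, 0, 0, 0], [-0.041, 0, 0.009, 0, 0, 0], [-0.045, 0, 0.011, 0, 0, 0], [-0.048, 0, 0.0135, 0, 0, 0]]
  ]
}}

```text
time_s: 21.73
position: [0.5794, -0.1066, 0.1571]
tcp_rot: [[0.532, 0.847, 0.0], [0.847, -0.532, -0.0], [0.0, 0.0, -1.0]]
force: [-0.3, 0.6, 0.5]
opening: 0.009
grasp_force: 0.3
```

Request:
{"method": "play_rows", "body": {
  "motion": [
    [[-0.003, 0, 0.0035, 0, 0, 0], [-0.006, 0, 0.0065, 0, 0, 0], [-0.008, 0, 0.009, 0, 0, 0], [-0.01, 0, 0.0115, 0, 0, 0], [-0.012, 0, 0.014, 0, 0, 0], [-0.013, 0, 0.016, 0, 0, 0], [-0.013, 0, 0.017, 0, 0, 0], [-0.013, 0, 0.017, 0, 0, 0]]
  ]
}}

```text
time_s: 22.4
position: [0.5725, -0.1172, 0.1398]
tcp_rot: [[0.532, 0.847, -0.001], [0.847, -0.532, -0.0], [-0.0, -0.0, -1.0]]
force: [0.2, -0.1, -0.1]
opening: 0.007
grasp_force: 0.1
```

Request:
{"method": "play_rows", "body": {
  "motion": [
    [[0, 0, 0.0005, 0, 0, 0], [0, 0, 0.001, 0, 0, 0], [0, 0, 0.0015, 0, 0, 0], [0, 0, 0.0015, 0, 0, 0]]
  ]
}}

```text
time_s: 22.73
position: [0.5727, -0.1172, 0.1388]
tcp_rot: [[0.532, 0.847, 0.0], [0.847, -0.532, -0.0], [-0.0, 0.0, -1.0]]
force: [0.1, 0.0, 1.5]
opening: 0.003
grasp_force: 0.8
```

Request:
{"method": "play_rows", "body": {
  "motion": [
    [[0, 0, 0.0005, 0, 0, 0], [0, 0, 0.001, 0, 0, 0], [0, 0, 0.0015, 0, 0, 0], [0, 0, 0.0015, 0, 0, 0]]
  ]
}}

```text
time_s: 23.07
position: [0.5727, -0.1173, 0.1377]
tcp_rot: [[0.532, 0.847, 0.0], [0.847, -0.532, -0.001], [-0.0, 0.0, -1.0]]
force: [-1.5, -1.0, 5.9]
opening: 0.005
grasp_force: 3.0
```

Request:
{"method": "play_rows", "body": {
  "motion": [
    [[0, 0, 0.0005, 0, 0, 0], [0, 0, 0.001, 0, 0, 0], [0, 0, 0.001, 0, 0, 0]]
  ]
}}

```text
time_s: 23.32
position: [0.5727, -0.1174, 0.1363]
tcp_rot: [[0.532, 0.847, 0.0], [0.847, -0.532, -0.001], [-0.0, 0.001, -1.0]]
force: [-1.3, -1.0, 3.7]
opening: 0.004
grasp_force: 1.4
```

Request:
{"method": "play_rows", "body": {
  "motion": [
    [[0, 0, 0.0005, 0, 0, 0], [0, 0, 0.001, 0, 0, 0], [0, 0, 0.001, 0, 0, 0]]
  ]
}}

```text
time_s: 23.57
position: [0.5728, -0.1169, 0.1347]
tcp_rot: [[0.532, 0.847, 0.0], [0.847, -0.532, 0.001], [0.001, -0.0, -1.0]]
force: [-0.6, 0.1, -0.1]
opening: 0.008
grasp_force: 0.0
```

Request:
{"method": "play_rows", "body": {
  "motion": [
    [[0, 0, 0.0005, 0, 0, 0], [0, 0, 0.001, 0, 0, 0], [0, 0, 0.0015, 0, 0, 0], [0, 0, 0.0015, 0, 0, 0]]
  ]
}}

```text
time_s: 23.9
position: [0.5728, -0.1168, 0.1336]
tcp_rot: [[0.532, 0.847, 0.0], [0.847, -0.532, 0.001], [0.0, -0.0, -1.0]]
force: [-0.7, 1.1, 4.1]
opening: 0.007
grasp_force: 1.7
```

Request:
{"method": "play_rows", "body": {
  "motion": [
    [[0, 0, -0.02, 0, 0, 0], [0, 0, -0.04, 0, 0, 0], [0, 0, -0.07, 0, 0, 0], [-0.02, 0, -0.1, 0, 0, 0], [-0.05, 0, -0.12, 0, 0, 0], [-0.08, 0, -0.12, 0, 0, 0], [-0.1, 0, -0.12, 0, 0, 0], [-0.1, 0, -0.12, 0, 0, 0]]
  ]
}}

```text
time_s: 24.57
position: [0.518, -0.2048, 0.2539]
tcp_rot: [[0.535, 0.845, -0.0], [0.845, -0.535, -0.002], [-0.002, 0.001, -1.0]]
force: [-0.8, 0.8, -0.6]
opening: 0.004
grasp_force: 0.0
```

```bash
python3 - <<'E'
from rig import imaging
from h import *
o=[]
for c,(x,y,w,h) in {"side":(225,160,190,165),"top":(280,160,150,130)}.items():
    f=imaging.capture(c)["frame"][y:y+h,x:x+w,::-1]; o.append(cv2.resize(f,(400,350),interpolation=cv2.INTER_CUBIC))
cv2.imwrite("pics/end.png",np.hstack(o))
E
```

```text
(no output)
```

View pics/end.png

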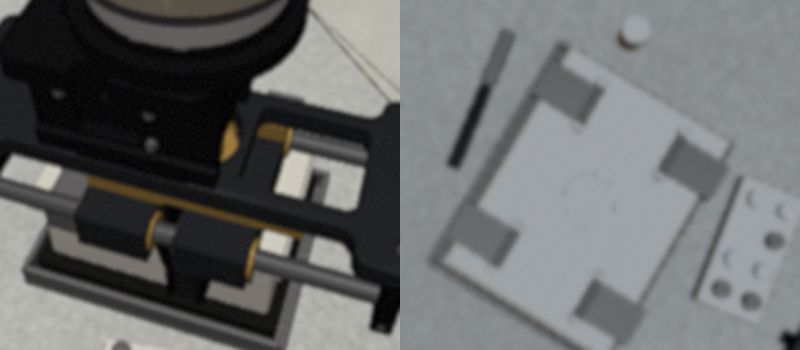

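The top view (right half) shows all four clips lying flat, at (570,90), (693,165), (485,235) and (608,308). The marker, vial and rack are where they were, and the arm is clear, so I'm handing in.

```bash
python3 -c "
from rig import bot
print(bot.hand_in())"
```

```text
the job is handed in; nothing more can be done
None
```

The box is closed and handed in, verdict not shown: I pressed the lid to about 20 N and judged it seated from the force and images, then snapped the clips home in the order a, c, b, d, and the top view showed all four flat and the bystanders unmoved.

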